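# Put a lens tube to dry in the case and prop the lid

### The arm

A 6-joint arm with a two-finger parallel gripper is mounted at the origin on a cart in front of the work surface, level with it; the furniture and walls round the work are solid. World frame = base frame: x ahead of the robot, y to its left, z up, the work surface at z = 0. Lengths are in m, angles in rad, forces in N, time in s.
With the tool pointing down it reaches from about 0.275 to 0.975 m from the base axis. Payload 8.4 kg.
Tool frame: the origin (TCP) lies at the very end of the fingers, on their centre line; the grasp point (between the pads) lies 19 mm behind it; z points along the fingers, y is the line along which they close (so a half turn about z gives the same grasp; the last joint's range is limited). The gripper opens to 92 mm and grips with 3 to 60 N. Pads are 20 mm wide; open, the fingers measure 128 mm over their backs; the gripper's body (75 mm by 189 mm) begins 69 mm behind the grasp point.
Start: joints at [1.221, 0.353, 1.633, -0, 1.155, -0.002], TCP at [0.213, 0.588, 0.215] pointing down, gripper open.
Joint ranges: [-2.63, 2.63], [-0.92, 2.1], [0.06, 2.66], [-1.3, 4.44], [0, 2.69], [-3.02, 3.02]. Speed limits (rad/s): [2.22, 2.22, 2.79, 3.14, 3.14, 3.14].

### API

Orientations are given as a unit quaternion [x, y, z, w].
In Python, from station import r, eoat, kinematics, optics, order gives the robot as it stands. Calls block until the motion is done:
- r.move_to(position, orientation): joint-space move of the TCP to a pose.
- r.move_l(position, attitude=None, speed=0.15, f_stop=None): straight line of the TCP; attitude=None keeps the orientation; speed is the mean speed in m/s. With f_stop (N) it stops when the force on the tool has changed by that much, and returns True; else False.
- r.movej(angles): joint-space move.
- eoat.command_gripper(opening): finger opening in m; the grip force is fixed at half the most; returns when the fingers have stopped.
- r.wait(seconds).
- kinematics.ik(position, orientation): joint angles nearest the present ones, or None.
- optics.get_image(name): name is "scene" or "top" or "wrist"; returns (picture, depth): 420x560x3 uint8, red, green, blue; 420x560 float32, m along the optical axis (not along the pixel's ray), 0 where there is no reading.
- optics.get_calibration(name): a dict with "fx", "fy", "cx", "cy" (pixels), "R" (3x3) and "t" (3): a world point X has camera coordinates R X + t. Camera axes: x right, y down, z forward; pixel columns grow to the right and rows downward; lengths in m; the calibration is good to about 2 mm. A picture is of the moment at which its call begins: read the wrist's pose just before it. get_calibration takes no time and is no camera call; for the wrist camera it gives the pose at the moment of the call.
A pose or a line that the arm cannot do raises r.Unreachable and nothing moves.
- order.close_job(): hands the job in; it is judged then, once.
Readings, each from a call of its own:
- r.current_t(): time.
- r.current_qpos(): joint angles.
- r.current_joint_velocities(): joint speeds.
- r.current_joint_efforts(): joint torques, N m.
- r.current_position(): TCP position.
- r.current_tcp_rot(): TCP orientation.
- r.current_force(): force on the tool from outside, world axes, zero at the start.
- r.current_moment(): the same for the moment, N m.
- r.current_width(): finger opening in m.
- r.current_grip_force(): force on a finger pad.
Only numpy, scipy, OpenCV 4.12 (cv2) and the standard library are available. Lean on these libraries where they do the work, as an engineer would, in place of code of your own. Each camera call takes 0.05 s, during which the arm holds its last target. There are 200 camera calls.

### The job

Put the cleaned lens tube away to air-dry under cover: open the lid of the grey case right back so that it rests open by itself, and stand the black lens tube upright, as it stands now, in the middle of the blue pad inside. Then swing the prop rod with the red sleeve up out of its clip and over until it leans on its stop, and gently lower the lid until the tip of the rod sits in the yellow slot on the lid's side and holds the lid up as a dust roof. Leave the other things on the table where they are.

Things in the scene. Friction and masses are not known exactly. Their poses are not given: they have to be found in the camera images.
- case: Grey metal case fixed to the table, 150 mm deep (its own x) by 180 mm wide (its own y) by 80 mm high, walls 6 mm, origin at the centre of its underside. Its own x axis points from the front wall to the hinge, away from the robot; its y axis points to the side that carries the prop rod. The inner floor is raised to 31 mm above the table. It does not move.
- pad (a point): Centre of the top face of the blue square pad (70 x 70 x 3 mm) on the case's inner floor, 34 mm above the table, 46 mm below the case's rim. Axes as those of the case.
- lid (a joint): Angle of the white lid (150 x 180 x 6 mm panel, 0.25 kg, easy hinge along the far rim, axis along the case's y): 0 shut, 1.57 upright, 1.8 leaning back on its stop, where it stays by its own weight. Anywhere below about 1.55 it falls shut unless it is held. Held up by the rod it reads about 0.92.
- lid_hinge (a point): Middle of the lid's hinge axis, 80 mm above the table on the far rim of the case (the hinge line runs along the case's y).
- lid_handle (a point): Middle of the lid's handle: a round steel bar 10 mm thick and 90 mm long, parallel to the hinge, carried by two arms at its ends (80 mm free between them) 37 mm in front of the lid's edge, in the plane of the lid, so that fingers fit between bar and lid (32 mm free) and the bar can turn between them. 187 mm from the hinge axis and, when shut, 3 mm above its height. The axes of this point turn with the lid: x toward the hinge.
- lid_slot (a point): Where the centre of the rod's ball tip sits when it is home in the slot: under a yellow ear on the +y side of the lid, 100 mm from the hinge axis and 32 mm outside the case's wall; the slot is about 15 mm wide, between two yellow cheeks, open to the underside of the lid. Moves with the lid.
- rod (a joint): Angle of the prop rod about its pivot (axis along the case's y): 0 lying level in its clip, pointing to the front of the case; 1.57 upright; 1.745 leaning 10 degrees over toward the hinge on its stop, where it stays by its own weight and its tip lies on the path of the slot. Short of upright it falls back into the clip. 0.06 kg, nearly free.
- rod_pivot (a point): Pivot of the prop rod, on the +y side of the case, 32 mm outside the wall, 60 mm above the table, half way along the case's depth.
- rod_grip (a point): Middle of the red sleeve on the rod (11 mm thick, 32 mm long), 77 mm from the pivot. The rod is 8 mm thick, 32 mm outside the case's wall and 60 mm above the table when it lies in the open-topped clip; the clip grips nothing, and stands 42 mm from the pivot.
- rod_tip (a point): Centre of the rod's ball tip (10 mm), 103 mm from the pivot.
- lens_tube: Black threaded lens tube, a short cylinder 30 mm across and 27 mm high, 0.06 kg, standing on its end; origin at the centre of its underside, z up its axis.
- post_c: Bystander: black post 26 mm across and 48 mm high with a thin metal stud on top, standing near the lens tube; the two may have changed places.
- dropper_bottle: Bystander: white dropper bottle, 40 mm across, 104 mm high; origin under its centre.
- tape_roll: Bystander: roll of blue tape lying flat, 92 mm across, 19 mm high; origin under its centre.

How it is judged:
By the outcome, as a careful person would: the job done as asked, in the order asked, and still so for the second after the job is handed in, with the robot touching nothing.
It also fails if it takes over 72 s, if anything falls off the work surface, if the arm or the gripper's body presses on something with over 40 N, if the wrist force passes 120 N, or if a joint passes its speed limit or range.

## Working session

There is one attempt and no reset: what is moved stays moved. The work goes in short steps, each a Python script; the robot and the scene stay as the last script left them, time stands still between calls to the robot, and variables do not carry over. Pictures are saved under pics/ and viewed, at most 10 in all, crops included, and the job is handed in when it is done.

```bash
ls; mkdir -p pics; cat > h.py <<'E'
import numpy as np, cv2
from station import r, eoat, kinematics, optics, order
from scipy.spatial.transform import Rotation as Ro
def snap(n):
    c=optics.get_calibration(n); im,d=optics.get_image(n); return im,d,c
def save(im,f): cv2.imwrite('pics/'+f,im[:,:,::-1])
def ray(c,u,v):
    R=np.array(c['R']);t=np.array(c['t']); d=R.T@np.array([(u-c['cx'])/c['fx'],(v-c['cy'])/c['fy'],1]); return -R.T@t,d
def onz(c,u,v,z):
    o,d=ray(c,u,v); return o+d*(z-o[2])/d[2]
def cloud(d,c):
    v,u=np.mgrid[:d.shape[0],:d.shape[1]]
    P=np.stack([(u-c['cx'])/c['fx']*d,(v-c['cy'])/c['fy']*d,d],-1)
    return (P-np.array(c['t']))@np.array(c['R'])
E
python3 - <<'E'
from h import *
ims=[]
for n in ['scene','top']:
    im,d,c=snap(n); save(im,n+'0.png'); np.savez(n+'0.npz',im=im,d=d,**{k:np.array(v) for k,v in c.items()})
    print(n,c)
print(r.current_tcp_rot(),r.current_t())
E
```

```text
pics
scene {'fx': 464.68362007208924, 'fy': 464.68362007208924, 'cx': 287.14945077804254, 'cy': 207.32614301613498, 'R': array([[ 0.80262567, -0.59635588, -0.01231649],
       [-0.39246786, -0.51244165, -0.76378828],
       [ 0.44917815,  0.6178699 , -0.64534934]]), 't': array([-0.47379892,  0.24846057,  1.08026789])}
top {'fx': 475.5649687246197, 'fy': 475.5649687246197, 'cx': 273.1756741216456, 'cy': 205.4387673335521, 'R': array([[-2.01384521e-02, -9.99796918e-01,  7.51591311e-04],
       [-9.94102084e-01,  1.99436086e-02, -1.06598776e-01],
       [ 1.06562138e-01, -2.89389283e-03, -9.94301833e-01]]), 't': array([-0.05846658,  0.5603674 ,  1.59189208])}
[ 1.73016566e-01  9.84918723e-01 -6.04273264e-04 -1.04769840e-04] 0.1
```

View pics/scene0.png

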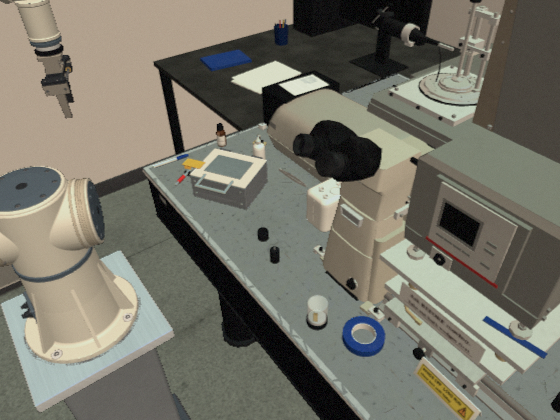

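View pics/top0.png

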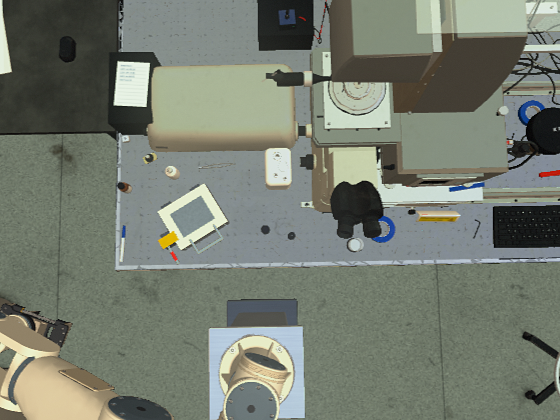

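The scene view shows the case at about (228,178), its handle at (212,185), the yellow ear at (193,163), the red sleeve at (182,179), and two small black items at (263,234) and (275,254). The top view shows the case at (193,217), the handle at (208,240), the ear at (168,240), and the black items at (265,229) and (291,236).

```bash
python3 - <<'E'
from h import *
def L(n):
    z=np.load(n+'0.npz'); return z['im'],z['d'],{k:z[k] for k in ['fx','fy','cx','cy','R','t']}
im,d,c=L('top'); P=cloud(d,c)
hsv=cv2.cvtColor(im,cv2.COLOR_RGB2HSV)
roi=np.zeros(d.shape,bool); roi[165:262,140:310]=1
# case top points by height
m=roi&(P[...,2]>0.075)&(P[...,2]<0.1)&(d>0)
n,lab,st,ce=cv2.connectedComponentsWithStats(m.astype(np.uint8))
for i in range(1,n):
    if st[i,4]>15: print('high',ce[i],st[i],P[lab==i].mean(0))
i=1+np.argmax(st[1:,4]); 
ye=roi&(hsv[...,0]>18)&(hsv[...,0]<32)&(hsv[...,1]>150)
q=P[(lab==i)&~ye][:,:2].astype(np.float32); print('rect',cv2.minAreaRect(q),np.median(P[lab==i][:,2]))
print('yellow',P[ye].mean(0),ye.sum())
rd=roi&((hsv[...,0]<8)|(hsv[...,0]>172))&(hsv[...,1]>150); print('red',P[rd].mean(0),rd.sum(),np.argwhere(rd).mean(0))
dk=roi&(im.max(2)<60)
n,lab,st,ce=cv2.connectedComponentsWithStats(dk.astype(np.uint8))
for i in range(1,n):
    if st[i,4]>20: print('dark',ce[i],st[i],P[lab==i].mean(0),P[lab==i][:,2].max())
im,d,c=L('scene');P=cloud(d,c);hsv=cv2.cvtColor(im,cv2.COLOR_RGB2HSV)
roi=np.zeros(d.shape,bool); roi[130:270,165:290]=1
dk=roi&(im.max(2)<60)
n,lab,st,ce=cv2.connectedComponentsWithStats(dk.astype(np.uint8))
for i in range(1,n):
    if st[i,4]>20: print('sdark',ce[i],st[i],P[lab==i].mean(0),P[lab==i][:,2].max())
rd=roi&((hsv[...,0]<8)|(hsv[...,0]>172))&(hsv[...,1]>150); print('red',P[rd].mean(0),rd.sum())
ye=roi&(hsv[...,0]>18)&(hsv[...,0]<32)&(hsv[...,1]>150); print('yellow',P[ye].mean(0),ye.sum())
E
```

```text
high [169.        169.9047619] [167 168   5   5  21] [0.67920458 0.27438122 0.082576  ]
high [279.375      184.77083333] [266 181  26   6  48] [ 0.62049269 -0.09134541  0.09193157]
high [191.62183099 218.54330986] [ 158  183   70   71 2840] [0.51534339 0.19876338 0.08659829]
rect ((0.49841558933258057, 0.20579707622528076), (0.20027200877666473, 0.22101333737373352), 30.655521392822266) 0.08659731004700565
yellow [0.44794223 0.27694416 0.086943  ] 189
red [0.3953354  0.26231835 0.06476806] 27 [255.66666667 173.55555556]
dark [305.75 166.  ] [301 165   9   4  24] [ 0.68377632 -0.18081553  0.0799746 ] 0.09148905444511084
dark [264.91304348 229.30434783] [262 226   7   8  46] [ 0.47689441 -0.04022216  0.05070626] 1.6425996360258912
dark [290.79411765 235.26470588] [288 232   7   7  34] [ 0.45590985 -0.12700911  0.03848509] 0.04486291130280793
sdark [177.38967136 141.10328638] [171 130  14  25 213] [ 0.90256234  1.57594107 -0.65823284] 0.8810859074888228
sdark [190.70568783 240.64550265] [ 165  198   63   72 1512] [ 0.35219855  0.17958961 -0.10692583] 0.8810859074888228
sdark [262.51639344 233.97540984] [258 228  11  13 122] [ 0.47571852 -0.04272736  0.01513337] 0.02711898769813697
sdark [274.1        254.83076923] [270 247   9  17 130] [ 0.44959776 -0.13422613  0.02601573] 0.04262492447614405
red [ 0.38069798  0.22021086 -0.01823719] 50
yellow [0.44310772 0.28790762 0.06127999] 141
```

```bash
python3 - <<'E'
from h import *
c=optics.get_calibration('wrist'); R=np.array(c['R']);t=np.array(c['t']); Tr=Ro.from_quat(r.current_tcp_rot()).as_matrix()
print(c['fx'],c['cx'],c['cy'],'cam pos in tool',Tr.T@(-R.T@t-r.current_position()),'axis',Tr.T@R[2],'right',Tr.T@R[0])
# tool down with y axis perpendicular.. choose yaw: tool x along case -x? 
yaw=np.deg2rad(30.7)
for s in (0,np.pi):
    a=yaw+s
    M=np.array([[np.cos(a),np.sin(a),0],[np.sin(a),-np.cos(a),0],[0,0,-1]]).T
    print(s,kinematics.ik([0.43,0.2,0.33],Ro.from_matrix(M).as_quat()))
E
```

```text
319.1641275998873 281.7804189531187 209.1241256693928 cam pos in tool [ 0.07885517 -0.00053749 -0.17085284] axis [-2.81003487e-01 -4.67282040e-05  9.59706746e-01] right [1.55838219e-04 9.99999983e-01 9.43197351e-05]
0 [ 4.32190289e-01  1.30045610e-02  1.79422138e+00 -4.44089210e-16
  1.33436671e+00  1.46717054e+00]
3.141592653589793 [ 4.32190289e-01  1.30045610e-02  1.79422138e+00 -4.44089210e-16
  1.33436671e+00 -1.67442212e+00]
```

```bash
cat >> h.py <<'E'
def dn(a):  # tool down, tool x axis at world yaw a
    return Ro.from_matrix(np.array([[np.cos(a),np.sin(a),0],[np.sin(a),-np.cos(a),0],[0,0,-1]]).T).as_quat()
E
python3 - <<'E'
from h import *
yaw=np.deg2rad(30.7)
for k,p in enumerate([[0.42,0.06,0.30],[0.43,0.18,0.30]]):
    r.move_to(p,dn(yaw)); im,d,c=snap('wrist'); save(im,f'w{k}.png'); np.savez(f'w{k}.npz',im=im,d=d,**{k:np.array(v) for k,v in c.items()})
print(r.current_t())
a=[cv2.imread(f'pics/w{k}.png') for k in (0,1)]
cv2.imwrite('pics/w01.png',cv2.resize(np.vstack(a),None,fx=.714,fy=.714))
E
```

```text
2.8083
```

View pics/w01.png

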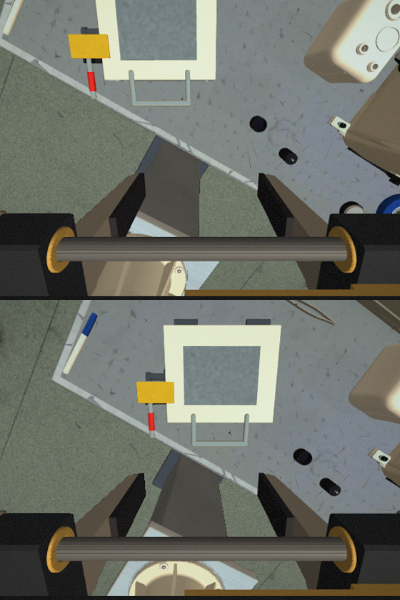

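The lower view shows the whole lid squarely, at about x 165–280 and y 325–420. The handle bar is at (218,443), the red sleeve at (151,421), the ear at (155,392), the tube at (302,457) and the post at (330,487). The wrist yaw is almost aligned with the case.

```bash
cat > m.py <<'E'
from h import *
def L(n):
    z=np.load(n+'.npz'); return z['im'],z['d'],{k:z[k] for k in ['fx','fy','cx','cy','R','t']}
def tri(c1,p1,c2,p2):
    o1,d1=ray(c1,*p1);o2,d2=ray(c2,*p2)
    s=np.linalg.lstsq(np.stack([d1,-d2],1),o2-o1,rcond=None)[0]
    a,b=o1+s[0]*d1,o2+s[1]*d2; return (a+b)/2,np.linalg.norm(a-b)
W=[L('w0'),L('w1')]; F=[]
for im,d,c in W:
    P=cloud(d,c); hsv=cv2.cvtColor(im,cv2.COLOR_RGB2HSV).astype(int); f={}
    near=(P[...,2]>-0.03)&(P[...,2]<0.12)&(np.arange(420)[:,None]<285)
    def comp(m,lo):
        n,l,st,ce=cv2.connectedComponentsWithStats((m&near).astype(np.uint8)); return [(ce[i],st[i],l==i) for i in range(1,n) if st[i,4]>lo]
    wh=max(comp((P[...,2]>0.075)&(hsv[...,1]<60)&(hsv[...,2]>200),200),key=lambda x:x[1][4])
    print('lid z',np.median(P[wh[2]][:,2]))
    cn=cv2.findContours(wh[2].astype(np.uint8),cv2.RETR_EXTERNAL,cv2.CHAIN_APPROX_NONE)[0][0][:,0]
    f['lid']=cn
    X=np.array([onz(c,u,v,0.086) for u,v in cn])[:,:2].astype(np.float32)
    rc=cv2.minAreaRect(X); print('rect',rc); print(cv2.boxPoints(rc))
    rd=comp(((hsv[...,0]<8)|(hsv[...,0]>172))&(hsv[...,1]>150),30); 
    for x in rd: print('red',x[0],x[1],np.median(P[x[2]],0))
    f['red']=max(rd,key=lambda x:x[1][4])[0]
    ye=max(comp((hsv[...,0]>18)&(hsv[...,0]<32)&(hsv[...,1]>150),200),key=lambda x:x[1][4]); f['ye']=ye[0]; print('ye',ye[0],ye[1],np.median(P[ye[2]],0))
    for x in comp(hsv[...,2]<50,150):
        if np.all(x[0]>[330,140]): print('dark',x[0],x[1],np.median(P[x[2]],0),np.percentile(P[x[2]][:,2],97))
    F.append(f)
    b=(P[...,2]>0.07)&(P[...,2]<0.1)&near; Q=P[b]; 
    e=np.array([np.cos(np.deg2rad(30.7)),np.sin(np.deg2rad(30.7))]); s=Q[:,:2]@e; tt=Q[:,:2]@[-e[1],e[0]]
    k=(s<s.min()+0.012)&(s>s.min()-1); print('bar pts',k.sum(),Q[k].mean(0),'s',s[k].min(),s[k].max(),'t',tt[k].min(),tt[k].max())
for k in('red','ye'): print(k,tri(W[0][2],F[0][k],W[1][2],F[1][k]))
E
python3 m.py
```

```text
lid z 0.08685410489192828
rect ((0.506898045539856, 0.18934175372123718), (0.11184245347976685, 0.1784573793411255), 30.784744262695312)
[[0.4131878  0.2373765 ]
 [0.5045248  0.08406445]
 [0.6006083  0.14130701]
 [0.50927126 0.29461905]]
red [128.03673469 113.68979592] [122 101  13  27 245] [0.39482203 0.26260965 0.06505409]
ye [124.44918033  64.27814208] [  95   48   59   34 1830] [0.44680932 0.27632862 0.08981119]
dark [361.35074627 173.32835821] [350 163  24  22 402] [ 0.47903028 -0.03849592  0.01556198] 0.02813472760350807
dark [402.73441734 218.02439024] [391 207  25  23 369] [ 0.45659945 -0.1199323   0.03948518] 0.042196410413557706
dark [537.79207921 240.44884488] [487 206  73  54 303] [ 0.53189845 -0.32238649  0.04446447] 0.05988180172424724
bar pts 33 [ 0.53872781 -0.2899081   0.07677141] s 0.30805222770295837 0.31996801234251737 t -0.5355616598221131 -0.5166262756385072
lid z 0.08688082176448636
rect ((0.5221296548843384, 0.1983906328678131), (0.14720427989959717, 0.1781373769044876), 30.87281608581543)
[[0.41325212 0.23707128]
 [0.5046605  0.08417447]
 [0.6310072  0.15970999]
 [0.5395988  0.3126068 ]]
red [211.6827957  170.31182796] [207 158  10  25 186] [0.39411091 0.26328459 0.06535076]
ye [217.35657895 129.30986842] [ 191  115   53   30 1520] [0.44684823 0.27683109 0.08991381]
dark [423.49082569 219.37844037] [411 208  26  23 436] [ 0.47906246 -0.03719364  0.01653424] 0.028593610506326844
dark [461.62589928 261.14148681] [448 250  29  24 417] [ 0.45691574 -0.118585    0.03392923] 0.041810227919968426
bar pts 638 [0.42615272 0.14209267 0.087781  ] s 0.43350969910009335 0.44538263407533424 t -0.14503405029828778 -0.046409935260276695
red (array([0.39427739, 0.26331114, 0.06315699]), np.float64(0.00033312041752915823))
ye (array([0.44671692, 0.27703431, 0.08882759]), np.float64(5.781436945575257e-05))
```

```bash
cat >> h.py <<'E'
YAW=np.deg2rad(30.85); EX=np.array([np.cos(YAW),np.sin(YAW),0]); EY=np.array([-np.sin(YAW),np.cos(YAW),0])
FRONT=np.array([0.45896,0.16062,0]); HINGE=FRONT+0.150*EX+[0,0,0.080]; CASE=FRONT+0.075*EX
PAD=CASE+[0,0,.034]; PIV=CASE+0.122*EY+[0,0,.060]
QB=dn(YAW+np.pi/2); QL=dn(YAW+np.pi)
DEP=0.014
def bar(th): # bar centre
    return HINGE-EX*(0.187*np.cos(th)-0.003*-np.sin(th)*-1)+np.array([0,0,.187*np.sin(th)+.003*np.cos(th)])
def btcp(th): return bar(th)-[0,0,DEP]
E
sed -i 's/^    return HINGE-EX.*/    return HINGE-EX*(0.187*np.cos(th)-0.003*np.sin(th))+np.array([0,0,.187*np.sin(th)+.003*np.cos(th)])/' h.py
python3 - <<'E'
from h import *
z=np.load('top0.npz');P=cloud(z['d'],z)
Q=P[z['d']>0]; l=(Q-CASE)@np.stack([EX,EY],1)
m=(abs(l[:,1])<.06)&(l[:,0]>.02)&(l[:,0]<.4)&(Q[:,2]>.05)
for a in np.arange(.02,.4,.03):
    k=m&(abs(l[:,0]-a)<.015); print(round(a,2),Q[k][:,2].max().round(3) if k.any() else None)
print('red exp',PIV-.077*EX,'bar',bar(0),bar(1.76))
for th in (0,.5,1,1.4,1.76): print(th,kinematics.ik(btcp(th),QB))
print(kinematics.ik(btcp(0)+[0,0,.08],QB)); print(kinematics.ik(PAD,QL))
for k in (0,1):
    w=np.load(f'w{k}.npz'); print(onz(w,*[(361.35,173.3),(423.5,219.4)][k],.0135))
E
```

```text
0.02 0.095
0.05 0.097
0.08 0.094
0.11 None
0.14 0.056
0.17 0.091
0.2 0.064
0.23 0.108
0.26 0.143
0.29 0.156
0.32 0.16
0.35 0.161
0.38 0.162
red exp [0.39468232 0.26433297 0.06      ] bar [0.42719503 0.14164669 0.083     ] [0.62046069 0.25708485 0.26309863]
0 [ 3.16833304e-01  2.96850889e-01  2.12001635e+00 -4.44089210e-16
  7.24725410e-01 -2.21600770e-01]
0.5 [ 3.28119274e-01  1.86453785e-01  2.00367125e+00 -4.44089210e-16
  9.51467621e-01 -2.10314800e-01]
1 [ 3.53074612e-01  2.05522181e-01  1.81073040e+00 -4.44089210e-16
  1.12534007e+00 -1.85359462e-01]
1.4 [ 3.74288739e-01  2.91023034e-01  1.63784159e+00 -4.44089210e-16
  1.21272803e+00 -1.64145335e-01]
1.76 [ 3.90577928e-01  3.97643477e-01  1.48929097e+00 -4.44089210e-16
  1.25465820e+00 -1.47856146e-01]
[ 3.16833304e-01  1.63329045e-01  2.05865999e+00 -4.44089210e-16
  9.19603622e-01 -2.21600770e-01]
[ 3.60813707e-01  4.88682025e-01  1.90514967e+00 -4.44089210e-16
  7.47760956e-01 -1.74841669e+00]
[ 0.47893506 -0.03924711  0.0135    ]
[ 0.47889503 -0.03962994  0.0135    ]
```

```bash
python3 - <<'E'
from h import *
eoat.command_gripper(0.026)
r.move_to(btcp(0)+[0,0,.06],QB)
print(r.move_l(btcp(0),speed=.1,f_stop=8), r.current_position()-btcp(0), r.current_force())
eoat.command_gripper(0.0); print('w',r.current_width(),r.current_grip_force(),r.current_t())
for th in np.linspace(0,1.76,12)[1:]:
    r.move_l(btcp(th),speed=.12); print(round(th,2),r.current_force().round(1),r.current_width())
print(r.current_t())
E
```

```text
False [0.00030641 0.00012343 0.00031898] [-0.18861311 -0.19318081 -0.38077485]
w 0.008911501130255125 30.001197159290314 6.4833
0.16 [-2.6 -4.1 -1.2] 0.008796879370665473
0.32 [-4.3 -5.8  0.7] 0.008722875663341456
0.48 [-6.4 -7.2  2.6] 0.008982090057557622
0.64 [-10.8  -9.    8.3] 0.008761427475878958
0.8 [-17.4 -11.7  18.3] 0.009178114985755674
0.96 [-15.9  -9.3  25.8] 0.008750757876156506
1.12 [-9.1 -5.3 19.4] 0.009205024079680582
1.28 [-5.  -3.  15.2] 0.00897842696200105
1.44 [-0.9 -1.9 12. ] 0.009122966996969281
1.6 [ 1.2 -0.8  8.6] 0.008773658054590242
1.76 [ 0.7 -0.2  5.2] 0.00890502493932456
10.8833
```

```bash
python3 - <<'E'
from h import *
eoat.command_gripper(0.026)
r.move_l(btcp(1.76)+[0,0,.06],speed=.2)
L=np.array([0.4789,-0.0394,0.0])
eoat.command_gripper(0.05)
r.move_to(L+[0,0,.12],QL)
im,d,c=snap('top'); P=cloud(d,c); save(im,'t1.png')
l=(P-CASE)@np.stack([EX,EY,[0,0,1]],1); m=(d>0)&(abs(l[...,1])<.08)&(l[...,0]>.07)&(l[...,0]<.15)&(l[...,2]>.12)&(l[...,2]<.3)
print('lid pts',m.sum(),np.polyfit(l[m][:,2],l[m][:,0],1) if m.sum()>5 else '')
im,d,c=snap('wrist'); hsv=im.max(2); P=cloud(d,c); m=(hsv<60)&(np.hypot(P[...,0]-L[0],P[...,1]-L[1])<.04)&(d>0)&(P[...,2]>.003)
n,lab,st,ce=cv2.connectedComponentsWithStats(m.astype(np.uint8)); i=1+np.argmax(st[1:,4]); print(st[i],onz(c,*ce[i],.0135),P[lab==i][:,2].max())
save(im,'w2.png'); print(r.current_t())
E
```

```text
lid pts 1035 [0.24353439 0.05379816]
[ 170  243  225   95 4111] [0.56207213 0.00943211 0.0135    ] 0.22486260077306508
14.1833
```

View pics/t1.png

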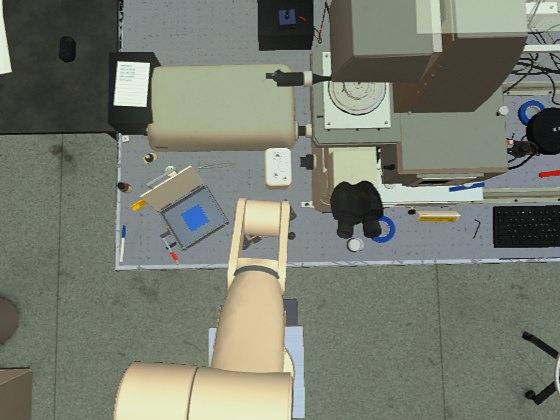

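View pics/w2.png

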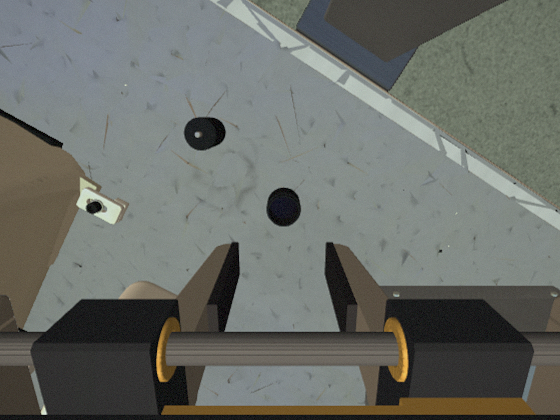

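The top view shows the lid open (slope 13.7°, so it is on its stop) and the blue pad at about (195,217). The wrist view shows the open-topped tube at (283,207), centred between the fingers. The studded post is at (200,133).

```bash
python3 - <<'E'
from h import *
im=cv2.cvtColor(cv2.imread('pics/w2.png'),cv2.COLOR_BGR2RGB); c=optics.get_calibration('wrist')
m=(im.max(2)<60).astype(np.uint8); m[245:]=0; m[:,:255]=0; m[:,320:]=0; m[:170]=0
M=cv2.moments(m,True); print('lens',onz(c,M['m10']/M['m00'],M['m01']/M['m00'],.0135))
def pad(im,c,z=.034):
    h=cv2.cvtColor(im,cv2.COLOR_RGB2HSV); m=((h[...,0]>100)&(h[...,0]<125)&(h[...,1]>150)&(h[...,2]>90)).astype(np.uint8)
    m=cv2.morphologyEx(m,cv2.MORPH_OPEN,np.ones((3,3)))
    n,l,st,ce=cv2.connectedComponentsWithStats(m); 
    for i in range(1,n):
        if st[i,4]>80:
            X=np.array([onz(c,u,v,z)[:2] for v,u in np.argwhere(l==i)],np.float32); q=cv2.minAreaRect(X)
            if np.hypot(*(np.array(q[0])-CASE[:2]))<.1: print('pad',ce[i],q)
im=cv2.cvtColor(cv2.imread('pics/t1.png'),cv2.COLOR_BGR2RGB); pad(im,optics.get_calibration('top')); print(PAD)
L=np.array([0.4789,-0.0394,0.005])
print(r.move_l(L,speed=.12,f_stop=8)); eoat.command_gripper(.0); print(r.current_width(),r.current_grip_force())
r.move_l(L+[0,0,.15],speed=.2); print(r.current_width())
r.move_to(PAD+[0,0,.17],QL)
im,d,c=snap('wrist'); save(im,'w3.png'); pad(im,c); print(r.current_t())
im,d,c=snap('scene'); pad(im,c)
E
```

```text
lens [ 0.47873493 -0.03893763  0.0135    ]
pad [194.58737864 217.30825243] ((0.5238565802574158, 0.19749882817268372), (0.06950470805168152, 0.06873046606779099), 30.577640533447266)
[0.52334845 0.19907942 0.034     ]
False
0.028741458474322253 30.054782613005955
0.028761570741783767
pad [283.22740889 190.73090364] ((0.5223800539970398, 0.19864052534103394), (0.06938061118125916, 0.06951401382684708), 30.86775779724121)
17.6667
pad [231.53953488 178.99534884] ((0.5272504091262817, 0.19978976249694824), (0.04958374425768852, 0.06874728947877884), 31.90157127380371)
```

View pics/w3.png

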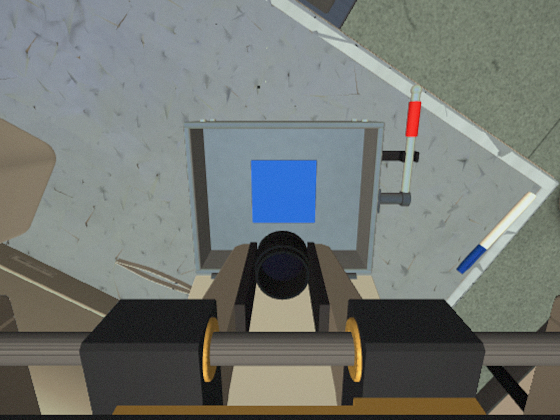

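The wrist view shows the tube held upright between the fingers, the pad at (283,191) and the rod in its clip with the red sleeve at (413,118).

```bash
python3 - <<'E'
from h import *
c=optics.get_calibration('wrist'); im=cv2.cvtColor(cv2.imread('pics/w3.png'),cv2.COLOR_BGR2RGB); h=cv2.cvtColor(im,cv2.COLOR_RGB2HSV)
m=(((h[...,0]<8)|(h[...,0]>172))&(h[...,1]>150)).astype(np.uint8); m[:80]=0; m[160:]=0; m[:,:390]=0
M=cv2.moments(m,True); X=onz(c,M['m10']/M['m00'],M['m01']/M['m00'],.062); print('red',X,(X-CASE)@EX,(X-CASE)@EY)
p=np.array([0.5228,0.1988,0.0])
r.move_l(p+[0,0,.06],speed=.15); print(r.move_l(p+[0,0,.0385],speed=.03,f_stop=3),r.current_position(),r.current_force())
eoat.command_gripper(.05); r.move_l(p+[0,0,.2],speed=.2)
eoat.command_gripper(.022)
G=PIV-.077*EX; r.move_to(G+[0,0,.09],QL)
im,d,c=snap('wrist'); save(im,'w4.png'); print(r.current_t())
h=cv2.cvtColor(im,cv2.COLOR_RGB2HSV); m=(((h[...,0]<8)|(h[...,0]>172))&(h[...,1]>150)).astype(np.uint8)
n,l,st,ce=cv2.connectedComponentsWithStats(m); i=1+np.argmax(st[1:,4]); X=onz(c,*ce[i],.064);print(st[i],X,(X-CASE)@EX,(X-CASE)@EY)
E
```

```text
red [0.39403597 0.26335334 0.062     ] -0.07805724067702122 0.12149042100742408
True [0.522441   0.19865695 0.03943935] [-0.63785213 -1.03967943  6.5574264 ]
22.2333
[278 192  12  38 431] [0.39351514 0.26402866 0.064     ] -0.07815808065872257 0.12233726690402721
```

View pics/w4.png

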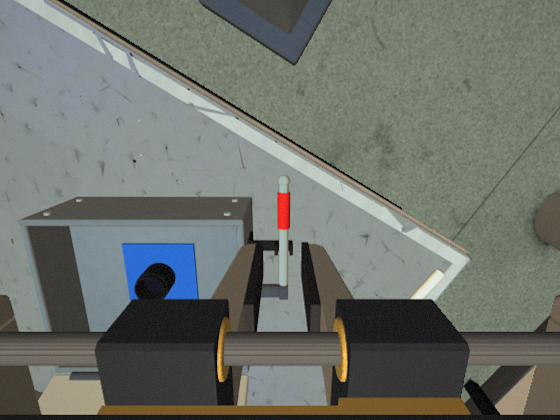

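The tube stands upright on the pad, around (155,282). The rod and sleeve at (284,210) are centred between the fingers.

```bash
python3 - <<'E'
from h import *
g=lambda a: PIV+.077*(-np.cos(a)*EX+np.sin(a)*np.array([0,0,1]))-[0,0,.015]
print(r.move_l(g(0),speed=.1,f_stop=6),r.current_force())
eoat.command_gripper(0); print(r.current_width(),r.current_force())
for a in np.linspace(0,1.70,11)[1:]:
    r.move_l(g(a),speed=.1); print(r.current_force().round(1),r.current_width().round(4))
eoat.command_gripper(.024); r.wait(.3)
r.move_l(g(1.70)+[0,0,.12],speed=.15)
im,d,c=snap('wrist'); save(im,'w5.png'); print(r.current_t())
h=cv2.cvtColor(im,cv2.COLOR_RGB2HSV); m=(((h[...,0]<8)|(h[...,0]>172))&(h[...,1]>150)).astype(np.uint8)
n,l,st,ce=cv2.connectedComponentsWithStats(m); i=1+np.argmax(st[1:,4]); X=onz(c,*ce[i],.136);print(st[i],ce[i],(X-PIV)@EX,(X-CASE)@EY)
im,d,c=snap('scene'); save(cv2.resize(im[110:210,160:300],None,fx=4,fy=4,interpolation=cv2.INTER_CUBIC),'s5.png')
E
```

```text
False [ 0.45994457 -0.25961738  0.0165505 ]
0.009554313590495054 [-3.39881469  6.17927401  0.20745964]Traceback (most recent call last):
  File "<stdin>", line 6, in <module>
AttributeError: 'float' object has no attribute 'round'
```

```bash
python3 - <<'E'
from h import *
g=lambda a: PIV+.0005*EY+.077*(-np.cos(a)*EX+np.sin(a)*np.array([0,0,1]))-[0,0,.015]
print(r.current_position()-g(0),r.current_force())
for a in np.linspace(0,1.70,11)[1:]:
    r.move_l(g(a),speed=.1); print(r.current_force().round(1),round(r.current_width(),4))
eoat.command_gripper(.024); r.wait(.3)
r.move_l(g(1.70)+[0,0,.12],speed=.15)
im,d,c=snap('wrist'); save(im,'w5.png'); print(r.current_t())
h=cv2.cvtColor(im,cv2.COLOR_RGB2HSV); m=(((h[...,0]<8)|(h[...,0]>172))&(h[...,1]>150)).astype(np.uint8)
n,l,st,ce=cv2.connectedComponentsWithStats(m); i=1+np.argmax(st[1:,4]); X=onz(c,*ce[i],.136);print(st[i],ce[i],(X-PIV)@EX,(X-CASE)@EY)
im,d,c=snap('scene'); save(cv2.resize(im[110:210,160:300],None,fx=4,fy=4,interpolation=cv2.INTER_CUBIC),'s5.png')
E
```

```text
[0.00094158 0.00100568 0.01359893] [-3.44109542  6.36947117 -3.31637197]
[-1.5  5.1 -2.3] 0.0102
[-2.9  5.5 -3.3] 0.0101
[-4.2  3.9 -1.2] 0.0096
[-4.9  3.  -1.3] 0.01
[-5.6  3.1  0.2] 0.01
[-6.1  3.1  1.4] 0.0097
[-7.   2.5  3.7] 0.0098
[-6.3  2.4  5.1] 0.0102
[-5.7  2.   6. ] 0.0097
[ 0.2 -0.3  0.4] 0.0004
28.6833
[278  92  10  32 317] [282.48895899 107.6466877 ] -0.0766858910149969 0.12221004505435887
```

View pics/s5.png

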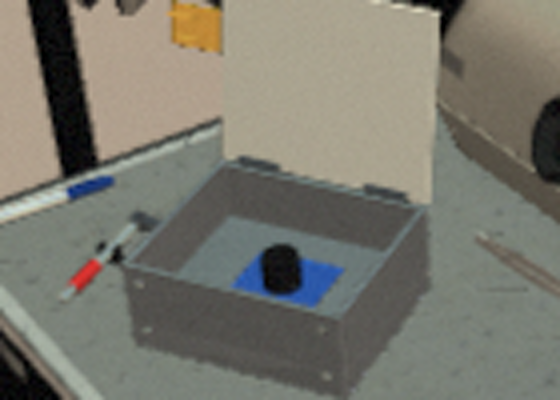

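The scene crop shows the tube standing on the blue pad and the lid open. The rod has slipped out of the pads near the top and lies back in its clip. I'll redo the swing with a deeper grasp, a tool pitch that follows the rod and a faster motion, and check the angle along the way.

```bash
cat >> h.py <<'E'
TX=lambda b: (np.sin(b)*EX-np.cos(b)*np.array([0,0,1]))
def qt(b): # camera side toward robot, pitched forward by b
    z=TX(b); y=-np.cross(z,-np.cos(b)*EX-np.sin(b)*np.array([0,0,1]))*-1
    x=np.cross(y,z); return Ro.from_matrix(np.stack([x,y,z],1)).as_quat()
def rp(a,b,D=.018,rad=.077): return PIV+.0005*EY+rad*(-np.cos(a)*EX+np.sin(a)*np.array([0,0,1]))+D*TX(b)
def red(n):
    im,d,c=snap(n); h=cv2.cvtColor(im,cv2.COLOR_RGB2HSV); m=(((h[...,0]<8)|(h[...,0]>172))&(h[...,1]>150)).astype(np.uint8)
    if n=='scene': m[:,:165]=0; m[:,300:]=0; m[:100]=0; m[230:]=0
    k,l,st,ce=cv2.connectedComponentsWithStats(m)
    if k<2: return None
    i=1+np.argmax(st[1:,4]); o,dd=ray(c,*ce[i])
    if n=='scene':
        X=o+dd*((PIV-o)@EY)/(dd@EY); v=X-PIV; return st[i,4],round(float(np.arctan2(v[2],-v@EX)),2),round(float(np.hypot(v[2],v@EX)),3)
    return st[i,4],ce[i].round(0)
E
python3 - <<'E'
from h import *
b0=np.deg2rad(40); B=lambda a:b0*(1-a/1.75)
print(Ro.from_quat(qt(0)).as_matrix()-Ro.from_quat(QL).as_matrix())
for a in (0,.6,1.2,1.75): print(kinematics.ik(rp(a,B(a)),qt(B(a))))
print(kinematics.ik(rp(0,b0)-.06*TX(b0),qt(b0)), red('scene'),red('wrist'))
E
```

```text
[[0.00000000e+00 1.11022302e-16 0.00000000e+00]
 [1.11022302e-16 0.00000000e+00 0.00000000e+00]
 [0.00000000e+00 0.00000000e+00 2.22044605e-16]]
[0.63049555 0.396926   2.55337902 3.26339509 0.50790916 1.53485097]
[ 0.60824337  0.1925839   2.35348456 -0.2214219   0.14112087 -1.28889464]
[ 0.59079544  0.23203417  2.09549286 -0.02032386  0.59503986 -1.50285665]
[ 5.80068741e-01  3.73952331e-01  1.84673126e+00 -4.44089210e-16
  9.20909061e-01 -1.52916166e+00]
[0.64677509 0.1860096  2.60927995 3.34262263 0.355522   1.46516005] (np.int32(27), -0.0, 0.078) (np.int32(313), array([282., 108.]))
```

```bash
python3 - <<'E'
from h import *
B=lambda a: np.deg2rad(10-30*a/1.75)
for a in np.linspace(0,1.8,5): print(kinematics.ik(rp(a,B(a)),qt(B(a))))
r.move_to(rp(0,B(0))-.06*TX(B(0)),qt(B(0)))
print(r.move_l(rp(0,B(0)),speed=.12,f_stop=6)); eoat.command_gripper(0)
print(r.current_width(),r.current_force(),r.current_t(),red('wrist'))
for a in np.linspace(0,1.5,6)[1:]:
    r.move_l(rp(a,B(a)),qt(B(a)),speed=.2); print(a.round(2),r.current_force().round(1),round(r.current_width(),4),red('scene'),red('wrist'))
im,d,c=snap('wrist'); save(im,'w6.png'); print(r.current_t())
E
```

```text
[ 0.59508386  0.31878208  2.20689858 -0.02299909  0.44175562 -1.49421347]
[ 0.58864676  0.31014107  2.07747722 -0.00305632  0.71413366 -1.51831398]
[ 0.58234161  0.3578545   1.92105072  0.00507852  0.95734918 -1.53000914]
[ 0.57687307  0.45017194  1.74906765  0.00948395  1.17159174 -1.53704961]
[ 0.57251875  0.57221335  1.57275071  0.01240683  1.36047686 -1.54153395]
False
0.01019061041669853 [-2.28590059  4.72534548  1.92078199] 30.5583 (np.int32(1056), array([282., 271.]))
0.3 [-3.9  3.6 -0.2] 0.0097 (np.int32(11), 0.27, 0.086) (np.int32(897), array([282., 271.]))
0.6 [-6.   2.7  3.6] 0.0102 (np.int32(9), 0.55, 0.086) (np.int32(704), array([282., 270.]))
0.9 [-5.6  1.3  8.5] 0.0101 (np.int32(9), 0.81, 0.083) (np.int32(485), array([282., 269.]))
1.2 [-5.8  1.1 11.5] 0.0096 (np.int32(14), 1.09, 0.082) (np.int32(243), array([282., 268.]))
1.5 [-6.2  1.3  8.3] 0.0103 (np.int32(24), 1.35, 0.079) (np.int32(2), array([120., 268.]))
32.55
```

View pics/w6.png

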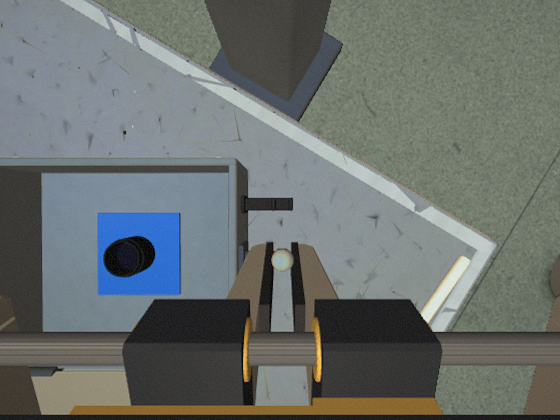

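The wrist view shows the tube centred on the pad, with its base around (135,255), and the ball tip at (282,260) between the fingers, so the rod is still held.

```bash
python3 - <<'E'
from h import *
from scipy.optimize import brentq
c=optics.get_calibration('wrist'); o,d=ray(c,282,260); Z=np.array([0,0,1])
o2=np.array([-(o-PIV)@EX,(o-PIV)[2]]); d2=np.array([-d@EX,d[2]])
for R in(.103,.108):
    A,Bq,C=d2@d2,2*o2@d2,o2@o2-R*R; s=(-Bq-np.sqrt(Bq*Bq-4*A*C))/(2*A); p=o2+s*d2; print(R,p,np.arctan2(p[1],p[0]))
p=r.current_position(); T=Ro.from_quat(r.current_tcp_rot()).as_matrix()
gp=p-.019*T[:,2]; v=gp-PIV; print('grasp pt',-v@EX,v[2],np.arctan2(v[2],-v@EX),np.hypot(v@EX,v[2]), r.current_position()-rp(1.5,np.deg2rad(10-30*1.5/1.75)))
E
```

```text
0.103 [0.01710896 0.10156911] 1.4039164399019495
0.108 [0.01795059 0.10649778] 1.4038122593390234
grasp pt 0.005953448000294397 0.07759955631179397 1.4942261923846938 0.07782759589554011 [-9.14220512e-04  3.44529184e-05 -1.73074847e-04]
```

```bash
python3 - <<'E'
from h import *
for a,b in((1.58,-18.5),(1.66,-21.3),(1.74,-24)):
    b=np.deg2rad(b); r.move_l(rp(a,b),qt(b),speed=.15); print(a,r.current_force().round(1),round(r.current_width(),4),red('scene'))
im,d,c=snap('wrist'); save(im[200:320,180:380],'w7.png'); print(r.current_t())
E
```

```text
1.58 [-6.8  1.2  7.2] 0.0102 (np.int32(26), 1.42, 0.077)
1.66 [-5.8  2.2  6.9] 0.0099 (np.int32(27), 1.5, 0.077)
1.74 [-5.   1.5  5.3] 0.0096 (np.int32(29), 1.59, 0.077)
33.5
```

View pics/w7.png

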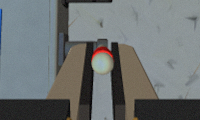

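The crop shows the ball at (102,62), still between the fingers with the red sleeve behind it. The scene estimate puts the rod past upright, so I'll go slightly further and release.

```bash
python3 - <<'E'
from h import *
b=np.deg2rad(-24)
r.move_l(rp(1.79,b),qt(b),speed=.1); print(r.current_force().round(1),round(r.current_width(),4),red('scene'))
eoat.command_gripper(.03); r.wait(.3); print(red('scene'))
r.move_l(rp(1.79,b)+[0,0,.13],speed=.15); print(red('scene'),red('wrist'),r.current_t())
im,d,c=snap('scene'); P=cloud(d,c); save(cv2.resize(im[90:210,150:310],None,fx=4,fy=4,interpolation=cv2.INTER_CUBIC),'s8.png')
E
```

```text
[-5.9  2.9  5.1] 0.0101 (np.int32(32), 1.62, 0.076)
(np.int32(33), 1.67, 0.075)
(np.int32(26), 1.7, 0.073) (np.int32(86), array([283., 257.])) 35.75
```

View pics/s8.png

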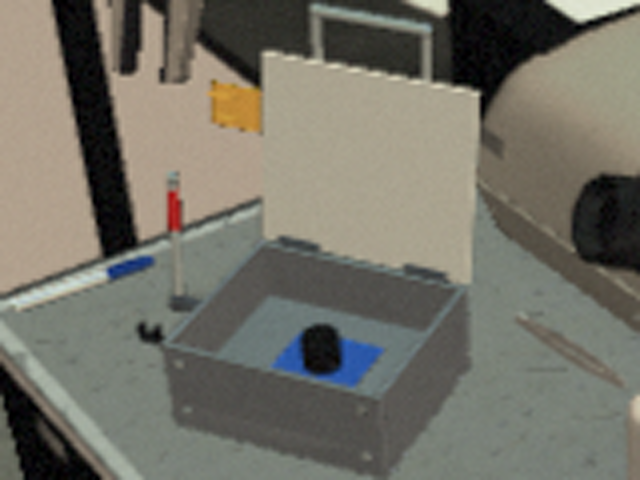

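The crop shows the rod leaning on its stop with the red sleeve up at (175,210), the lid open, and the tube upright in the middle of the pad. Next is lowering the lid. I'll use numbers only from here, because the picture allowance is used up.

```bash
cat >> h.py <<'E'
def lidang():
    im,d,c=snap('top'); P=cloud(d,c); l=(P-HINGE)@np.stack([EX,EY,[0,0,1]],1)
    rr=np.hypot(l[...,0],l[...,2]); m=(d>0)&(abs(l[...,1])<.085)&(rr>.03)&(rr<.14)&(l[...,2]>.01)
    a=np.arctan2(l[...,2][m],-l[...,0][m]); return m.sum(),np.percentile(a,[10,50,90]).round(3)
E
python3 - <<'E'
from h import *
print(lidang())
p=r.current_position(); r.move_l(p+[-.02*EX[0],-.02*EX[1],.1],speed=.25); print(lidang())
eoat.command_gripper(.026)
r.move_to(btcp(1.8)+[0,0,.07],QB)
print(r.move_l(btcp(1.8),speed=.1,f_stop=6),r.current_position()-btcp(1.8),r.current_force())
eoat.command_gripper(0); print(r.current_width(),r.current_grip_force(),r.current_force(),r.current_t())
E
```

```text
(np.int64(699), array([1.76 , 1.79 , 1.813]))
(np.int64(788), array([1.757, 1.79 , 1.813]))
False [0.00036901 0.00021534 0.00064348] [0.5399301  0.22601035 0.03253207]
0.00920777045527945 30.001284778118134 [-4.97557868 -1.95947192  4.61370178] 39.2417
```

```bash
python3 - <<'E'
from h import *
for th in np.linspace(1.8,1.05,6)[1:]:
    r.move_l(btcp(th),speed=.12); print(round(th,2),r.current_force().round(1),round(r.current_width(),4))
print(red('scene'),lidang())
for th in (1.02,.99,.97,.955,.94):
    s=r.move_l(btcp(th),speed=.04,f_stop=8); print(round(th,3),s,r.current_force().round(1),(r.current_position()-btcp(th)).round(4))
    if s: break
print(red('scene'),lidang(),r.current_t())
E
```

```text
1.65 [0.6 0.7 3.3] 0.0091
1.5 [0.9 0.5 6. ] 0.0088
1.35 [-0.4  0.3  2.4] 0.0086
1.2 [ 0.6  0.  -0.5] 0.009
1.05 [ 1.8  1.2 -1. ] 0.0091
(np.int32(25), 1.7, 0.074) (np.int64(195), array([1.101, 1.127, 1.19 ]))
1.02 False [ 0.5  1.7 -2.5] [ 0.      0.0001 -0.0001]
0.99 False [ 1.1  1.6 -1.4] [-0.0003 -0.0002 -0.0002]
0.97 False [ 0.7  1.3 -0.4] [-0.0003 -0.0001 -0.0001]
0.955 False [-0.4  0.1  1.3] [-0.0002 -0.0001  0.    ]
0.94 False [-0.4  0.8  1.6] [-0.0002 -0.0001 -0.0001]
(np.int32(24), 1.68, 0.073) (np.int64(243), array([0.981, 1.011, 1.089])) 42.6917
```

```bash
python3 - <<'E'
from h import *
for th in (.93,.92,.91,.90,.89):
    s=r.move_l(btcp(th),speed=.03,f_stop=6); print(th,s,r.current_force().round(1),(r.current_position()-btcp(th)).round(4))
    if s or r.current_force()[2]>12: break
print(red('scene'),lidang(),r.current_t())
E
```

```text
0.93 False [-0.9  1.9  0.8] [-0.0001 -0.0001 -0.0001]
0.92 False [-0.5  1.   0.9] [-0.0001 -0.0001 -0.0001]
0.91 False [0.3 1.  0.3] [0. 0. 0.]
0.9 False [1.  2.  3.3] [0.0005 0.0002 0.0004]
0.89 False [2.6 3.5 5.8] [0.0012 0.0006 0.0009]
(np.int32(25), 1.63, 0.074) (np.int64(249), array([0.942, 0.97 , 1.043])) 44.0417
```

```bash
python3 - <<'E'
from h import *
def rm(im,dx=0,dy=0,s=1):
    h=cv2.cvtColor(im,cv2.COLOR_RGB2HSV); m=(((h[...,0]<8)|(h[...,0]>172))&(h[...,1]>130)); q=np.argwhere(m)/s+[dy,dx]
    q=q[(q[:,1]>165)&(q[:,1]<230)&(q[:,0]>110)&(q[:,0]<200)]
    for row in np.unique(q[:,0].round()): k=q[:,0].round()==row; print(int(row),q[k][:,1].mean().round(1),end='; ')
    print()
rm(cv2.imread('pics/s8.png')[:,:,::-1].copy(),150,90,4)
r.move_l(btcp(.905),speed=.03); print(r.current_force())
im,d,c=snap('scene'); rm(im)
# expected red sleeve end pixels for rod angles
for a in (1.6,1.7,1.745):
    out=[]
    for rad in (.061,.093,.103):
        X=PIV+rad*(-np.cos(a)*EX+np.sin(a)*np.array([0,0,1])); x=np.array(c['R'])@X+c['t']; out.append((x[:2]/x[2]*c['fx']+[c['cx'],c['cy']]).round(1))
    print(a,out)
h=cv2.cvtColor(im,cv2.COLOR_RGB2HSV); ye=(h[...,0]>18)&(h[...,0]<32)&(h[...,1]>150); ye[:, :165]=0; ye[:,230:]=0; ye[:110]=0;ye[200:]=0; q=np.argwhere(ye); print('yellow rows',q.min(0),q.max(0),len(q))
E
```

```text
114 168.8; 116 172.6; 123 177.5; 124 177.6; 130 178.8; 132 179.0; 135 174.2; 136 174.2; 138 193.1; 139 193.1; 140 193.3; 141 193.5; 142 193.3; 143 193.0; 144 192.9; 145 193.5; 146 192.4; 147 193.5; 148 192.6; 149 179.4; 150 179.4; 151 178.1; 178 226.8; 
[2.27351253 1.88689339 2.63701972]
112 171.0; 113 171.0; 115 172.0; 119 170.0; 138 191.5; 139 192.0; 140 192.0; 141 192.0; 142 192.0; 143 192.0; 144 192.0; 145 192.0; 146 192.5; 147 192.5; 152 178.0; 
1.6 [array([192.1, 147. ]), array([190.7, 137.7]), array([190.3, 134.7])]
1.7 [array([193.2, 146.1]), array([192.4, 136.4]), array([192.2, 133.3])]
1.745 [array([193.7, 145.8]), array([193.2, 135.9]), array([193. , 132.7])]
yellow rows [126 171] [148 197] 55
```

```bash
python3 - <<'E'
from h import *
print(r.current_t()); eoat.command_gripper(.026); r.wait(.5); print(lidang(),red('scene'),r.current_force())
p=r.current_position(); r.move_l(p+[0,0,.1],speed=.1); r.wait(.5)
print(lidang(),red('scene'),r.current_t())
im,d,c=snap('wrist'); P=cloud(d,c); l=(P-HINGE)@np.stack([EX,EY,[0,0,1]],1)
m=(d>0)&(abs(l[...,1])<.08)&(l[...,0]>-.15)&(l[...,0]<0)&(l[...,2]>.01)&(l[...,2]<.2)
k=m&(abs(np.hypot(l[...,0],l[...,2])-.09)<.05); print('wrist slope ang',np.arctan(-np.polyfit(l[k][:,0],l[k][:,2],1)[0]),k.sum()); save(im,'w9.png')
E
```

```text
44.3417
(np.int64(245), array([0.951, 0.981, 1.056])) (np.int32(26), 1.64, 0.075) [-0.26513711  1.16980911 -0.00876691]
(np.int64(342), array([0.948, 0.981, 1.057])) (np.int32(26), 1.64, 0.075) 47.1333
wrist slope ang 0.9125854107597833 6049
```

```bash
python3 - <<'E'
from h import *
p=r.current_position(); r.move_l(p-.08*EX+[0,0,.08],speed=.2); r.wait(.5); print(lidang(),r.current_t(),order.close_job())
E
```

```text
the job is handed in; nothing more can be done
(np.int64(385), array([0.954, 0.988, 1.067])) 48.45 None
```

Job handed in at 48.5 s: the lens tube stands upright on the pad and the lid, let go, stayed propped on the rod at about 0.91 rad (0.92 expected); seating in the slot was judged from lid angle and contact force, not seen; the rod fell back into its clip on the first try and went up on the second; and I viewed 11 pictures against the limit of 10.

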